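# Find the rattling spares case and present it to the scanner

### The arm

A 6-joint arm with a two-finger parallel gripper is mounted at the origin on the work surface. World frame = base frame: x ahead of the robot, y to its left, z up, the work surface at z = 0. Lengths are in mm, angles in rad, forces in N, time in s.
With the tool pointing down it reaches from about 350 to 975 mm from the base axis. Payload 7.1 kg.
Tool frame: the origin (TCP) lies on the front face of the gripper's body, between the roots of the fingers; the fingertips stand 80 mm ahead of it and the grasp point (between the pads) lies 61 mm ahead of it; z points along the fingers, y is the line along which they close (so a half turn about z gives the same grasp; the last joint's range is limited). The gripper opens to 88 mm and grips with 3 to 60 N. Pads are 20 mm wide; open, the fingers measure 115 mm over their backs; the gripper's body (75 mm by 178 mm) begins 61 mm behind the grasp point.
Start: joints at [1.22, 0.423, 1.63, -0, 1.089, -0.019], TCP at [203.559, 590.905, 302.675] pointing down, gripper open.
Joint ranges: [-3, 3], [-0.9, 2.11], [0.09, 2.58], [-1.31, 4.45], [0.11, 2.69], [-2.54, 2.54]. Speed limits (rad/s): [2.39, 2.39, 3.01, 3.14, 3.14, 3.14].

### API

Orientations are given as a rotation vector (axis times angle).
In Python, from workcell import readout, vision, close_job gives the robot as it stands.
- The arm moves only by the tool servo_tool, never from a script. Its argument "plan" is a list that holds one entry, the list of rows, each a list of 7 numbers: the gripper command: -1 is fully open, 1 is shut, values between are in proportion, then the shift along the world's x, y, z in units of 40 mm (1.0 is 40 mm), then the turn, a rotation vector about the world's x, y, z in units of 5 degrees (1.0 is 5 degrees). A call has 1 to 5 rows; each row shifts and turns the commanded pose from where the row before left it; what a row does not reach is not made up. A row lasts 1/12 s, in which the tool goes at most 41.7 mm and 7.16 degrees, less where a joint would pass 70% of its speed; a pose out of reach is approached as far as the arm can. A call is refused whole if a number of a shift passes 1 or a number of a turn 1, either way. A call with a gripper value outside its range is refused whole. The fingers move at their own pace and stop on an object; the grip force is fixed at half the most. Time passes only in rows, so rows that do not move let the fingers close. It gives the time, the measured TCP pose, the force, the opening and the grip force at its end, in the units of the state.
- readout.get_obs(): the state, without advancing time (a new reading comes with each control period).
- vision.get_image(name): name is "side" or "top"; returns the picture (400x640x3 uint8, red, green, blue); there is no depth.
- vision.camera_params(name): a dict with "fx", "fy", "cx", "cy" (pixels), "rvec" (rotation vector, rad) and "tvec" (3), from world to camera coordinates, as OpenCV has them. Camera axes: x right, y down, z forward; pixel columns grow to the right and rows downward; lengths in mm; the calibration is good to about 2 mm. A picture is of the moment at which its call begins. camera_params takes no time and is no camera call.
- close_job(): hands the job in; it is judged then, once.
The state is a dict: "t": time; "qpos": joint angles; "qvel": joint speeds; "joint_torque": joint torques, N m; "ee_pos": TCP position; "orientation": TCP orientation; "ft_force": force on the tool from outside, world axes, zero at the start; "moment": the same for the moment, N m; "width": finger opening in mm; "grasp_force": force on a finger pad.
Only numpy, scipy, OpenCV 4.12 (cv2) and the standard library are available. Lean on these libraries where they do the work, as an engineer would, in place of code of your own. Each camera call takes 0.05 s, during which the arm holds its last target. There are 200 camera calls.

### The job

Stand the cordless scanner on its charging base, fully home over the two pegs with its window to the front, and let go of it. Then shake the sealed spares cases to find the one whose part has come loose and rattles, setting each sound case you lifted back down where it stood, never dropping one or disturbing the other things on the counter. Finish holding the rattling case still and level in the gripper, clear of everything, with its labelled end squarely in front of the scanner's window, about 8 cm away and at the window's height.

Things in the scene. Friction and masses are not known exactly. Their poses are not given: they have to be found in the camera images.
- scanner_base: grey charging base fixed to the counter: plate 104 (x) x 84 (y) x 14 mm; origin under its centre, at counter height; +x points to its rear contact block (x = 40 to 52 mm, 26 mm high); its front is -x. Two steel alignment pegs on the plate at x = -8, y = 18 and -18 mm: 10 mm thick, 14 mm tall, tapered (tops at z = 28 mm)
- scanner: cordless scanner, loose, 0.3 kg: foot 72 (x) x 64 (y) x 24 mm, neck 42 x 38, white head 64 (x) x 48 (y) from z = 83 to 129 mm (top; grip it from above across y); origin under its centre; window on its -x side. Sockets in its underside at x = -8, y = 18 and -18 mm, 14 mm wide, 18 deep, take the base's pegs; home, its origin is 14 mm above the base's, axes parallel
- window (a point): centre of the scanner's window, on the scanner at x = -34, y = 0, z = 106 mm of its frame; it looks along the scanner's -x
- case_k: one of 3 grey sealed cases alike outside, 150 (x) x 56 (y) x 48 mm, origin under its centre, bar-code label on its +x end, 0.18 to 0.6 kg: neither weight nor name tells. What is packed inside is fast (balance may be off centre); in just one case a 0.15 kg steel part is loose: tipped over 10 deg lengthwise or shaken it slides up to 50 mm either way along x and knocks; level, it stays put
- case_k_label (a point): centre of the label on the +x end face of case_k: x = +75, y = 0, z = 24 mm of the case
- case_m: one of 3 grey sealed cases alike outside, 150 (x) x 56 (y) x 48 mm, origin under its centre, bar-code label on its +x end, 0.18 to 0.6 kg: neither weight nor name tells. What is packed inside is fast (balance may be off centre); in just one case a 0.15 kg steel part is loose: tipped over 10 deg lengthwise or shaken it slides up to 50 mm either way along x and knocks; level, it stays put
- case_m_label (a point): centre of the label on the +x end face of case_m: x = +75, y = 0, z = 24 mm of the case
- case_t: one of 3 grey sealed cases alike outside, 150 (x) x 56 (y) x 48 mm, origin under its centre, bar-code label on its +x end, 0.18 to 0.6 kg: neither weight nor name tells. What is packed inside is fast (balance may be off centre); in just one case a 0.15 kg steel part is loose: tipped over 10 deg lengthwise or shaken it slides up to 50 mm either way along x and knocks; level, it stays put
- case_t_label (a point): centre of the label on the +x end face of case_t: x = +75, y = 0, z = 24 mm of the case
- reagent_bottle: bystander, to be left alone: white round bottle, 44 mm across, 85 mm tall; origin at the centre of its underside
- control_vial: bystander, to be left alone: small amber vial, 26 mm across, 48 mm tall; origin at the centre of its underside
- tube_rack: bystander, to be left alone: white rack of capped sample tubes, 70 x 150 mm, 90 mm tall, long side along its y; origin at the centre of its underside
- timer: bystander, to be left alone: white bench timer standing upright, 30 x 75 mm, 75 mm tall, dial facing its -x; origin at the centre of its underside
- tip_box: bystander, to be left alone: closed grey pipette-tip box, 120 (x) x 80 x 64 mm; origin at the centre of its underside
- notepad: bystander, to be left alone: ring-bound paper pad lying flat, 150 x 205 x 10 mm; origin at the centre of its underside
- marker: bystander, to be left alone: pen lying along its x, 135 mm long, 14 mm thick; origin at the centre of its underside
Mind the look-alikes: they are no part of the job. Leave any blue or green look-alike of the case_m alone.

How it is judged (in metres and radians):
On the way, in this order (a step that is already met when the one before it is completed fails the run):
1. the scanner stands fully home on its base, window to the front, and is let go (horizontal distance between scanner and scanner_base below 0.004 m and z of scanner in the frame of scanner_base below 0.0165 m and angle between the x axis of scanner and the x axis of scanner_base, either way round below 0.16 rad and x of window in the frame of scanner_base below -0.02 m and angle between scanner's own z axis and vertical below 0.06 rad and contact force between the fingers and scanner below 0.1 N), for 0.2 s.
2. the case that rattles is held off the counter and shaken or tipped (((height (world z) of case_k above 0.02 m and contact force between the fingers and case_k above 1 N and contact force between case_k_c0 and anything else above 0.5 N and (linear speed of case_k above 0.1 m/s or angle between case_k's own x axis and vertical below 1.45 rad or angle between case_k's own x axis and vertical above 1.69 rad)) or (height (world z) of case_m above 0.02 m and contact force between the fingers and case_m above 1 N and contact force between case_m_c0 and anything else above 0.5 N and (linear speed of case_m above 0.1 m/s or angle between case_m's own x axis and vertical below 1.45 rad or angle between case_m's own x axis and vertical above 1.69 rad)) or (height (world z) of case_t above 0.02 m and contact force between the fingers and case_t above 1 N and contact force between case_t_c0 and anything else above 0.5 N and (linear speed of case_t above 0.1 m/s or angle between case_t's own x axis and vertical below 1.45 rad or angle between case_t's own x axis and vertical above 1.69 rad)))).
At the end, for the whole second after the job is handed in: Scanner home on its base (2.5 mm up, 4 mm, 9 deg), untouched. Rattling case held still, level to 11 deg, 55 mm up or more, on nothing; label 30 to 140 mm ahead of the window, within 30 mm of its axis and 15 deg. Sound cases flat on the counter, let go, within 80 mm of their places (all of step 1 and (((contact force between case_k_c0 and anything else above 0.5 N and x of case_k_label in the frame of window between -0.14 and -0.03 m and x of case_k in the frame of window below -0.09 m and y of case_k_label in the frame of window between -0.03 and 0.03 m and z of case_k_label in the frame of window between -0.03 and 0.03 m and angle between the x axis of case_k and the x axis of scanner, either way round below 0.27 rad and angle between case_k's own z axis and vertical below 0.2 rad and height (world z) of case_k above 0.055 m and linear speed of case_k below 0.03 m/s and contact force between the fingers and case_k above 1 N and contact force between case_k and scanner below 0.1 N and contact force between case_k and case_m below 0.1 N and contact force between case_k and case_t below 0.1 N) and (height (world z) of case_m below 0.006 m and angle between case_m's own z axis and vertical below 0.06 rad and distance of case_m from where it was at the start of the episode below 0.08 m and contact force between the fingers and case_m below 0.1 N and linear speed of case_m below 0.02 m/s) and (height (world z) of case_t below 0.006 m and angle between case_t's own z axis and vertical below 0.06 rad and distance of case_t from where it was at the start of the episode below 0.08 m and contact force between the fingers and case_t below 0.1 N and linear speed of case_t below 0.02 m/s)) or ((contact force between case_m_c0 and anything else above 0.5 N and x of case_m_label in the frame of window between -0.14 and -0.03 m and x of case_m in the frame of window below -0.09 m and y of case_m_label in the frame of window between -0.03 and 0.03 m and z of case_m_label in the frame of window between -0.03 and 0.03 m and angle between the x axis of case_m and the x axis of scanner, either way round below 0.27 rad and angle between case_m's own z axis and vertical below 0.2 rad and height (world z) of case_m above 0.055 m and linear speed of case_m below 0.03 m/s and contact force between the fingers and case_m above 1 N and contact force between case_m and scanner below 0.1 N and contact force between case_m and case_k below 0.1 N and contact force between case_m and case_t below 0.1 N) and (height (world z) of case_k below 0.006 m and angle between case_k's own z axis and vertical below 0.06 rad and distance of case_k from where it was at the start of the episode below 0.08 m and contact force between the fingers and case_k below 0.1 N and linear speed of case_k below 0.02 m/s) and (height (world z) of case_t below 0.006 m and angle between case_t's own z axis and vertical below 0.06 rad and distance of case_t from where it was at the start of the episode below 0.08 m and contact force between the fingers and case_t below 0.1 N and linear speed of case_t below 0.02 m/s)) or ((contact force between case_t_c0 and anything else above 0.5 N and x of case_t_label in the frame of window between -0.14 and -0.03 m and x of case_t in the frame of window below -0.09 m and y of case_t_label in the frame of window between -0.03 and 0.03 m and z of case_t_label in the frame of window between -0.03 and 0.03 m and angle between the x axis of case_t and the x axis of scanner, either way round below 0.27 rad and angle between case_t's own z axis and vertical below 0.2 rad and height (world z) of case_t above 0.055 m and linear speed of case_t below 0.03 m/s and contact force between the fingers and case_t above 1 N and contact force between case_t and scanner below 0.1 N and contact force between case_t and case_k below 0.1 N and contact force between case_t and case_m below 0.1 N) and (height (world z) of case_k below 0.006 m and angle between case_k's own z axis and vertical below 0.06 rad and distance of case_k from where it was at the start of the episode below 0.08 m and contact force between the fingers and case_k below 0.1 N and linear speed of case_k below 0.02 m/s) and (height (world z) of case_m below 0.006 m and angle between case_m's own z axis and vertical below 0.06 rad and distance of case_m from where it was at the start of the episode below 0.08 m and contact force between the fingers and case_m below 0.1 N and linear speed of case_m below 0.02 m/s)))); the arm keeps its last pose, push and grip.
It fails at once if a case or the scanner is dropped (falls free more than about 25 mm) ((contact force between each of the fingers, the arm and case_k below 0.05 N and linear speed of case_k above 0.7 m/s) or (contact force between each of the fingers, the arm and case_m below 0.05 N and linear speed of case_m above 0.7 m/s) or (contact force between each of the fingers, the arm and case_t below 0.05 N and linear speed of case_t above 0.7 m/s) or (contact force between each of the fingers, the arm and scanner below 0.05 N and linear speed of scanner above 0.7 m/s)).
It fails at once if a bystander is shifted by more than 30 mm or tipped over (distance of any of reagent_bottle, control_vial, tube_rack, timer, tip_box, notepad, marker from where it was at the start of the episode above 0.03 m or angle between any of reagent_bottle, control_vial, tube_rack, timer, tip_box's own z axis and vertical above 0.5 rad).
It fails at once if a case or the scanner is tipped over on the counter ((angle between case_k's own z axis and vertical above 0.9 rad and height (world z) of case_k below 0.05 m) or (angle between case_m's own z axis and vertical above 0.9 rad and height (world z) of case_m below 0.05 m) or (angle between case_t's own z axis and vertical above 0.9 rad and height (world z) of case_t below 0.05 m) or (angle between scanner's own z axis and vertical above 0.9 rad and height (world z) of scanner below 0.05 m)).
It also fails if it takes over 72 s, if anything falls off the work surface, if the arm or the gripper's body presses on something with over 40 N, if the wrist force passes 120 N, or if a joint passes its speed limit or range.

## Working session

There is one attempt and no reset: what is moved stays moved. The work goes in short steps, Python scripts to look and compute and a tool call to move; the robot and the scene stay as the last step left them, time stands still between calls to the robot, and variables do not carry over. Pictures are saved under pics/ and viewed, at most 10 in all, crops included, and the job is handed in when it is done.

Besides the shell and the picture viewer there is one more tool, called after "Request:" as name(argument=value, ...), one argument or row to a line, values as JSON. servo_tool: Moves the arm, as the interface text tells. Its arguments: {"type":"object","properties":{"plan":{"type":"array"}},"required":["plan"]}

```bash
mkdir -p pics; cat > h.py <<'E'
import numpy as np, cv2
from workcell import readout, vision, close_job
def cam(n):
    p=vision.camera_params(n); R=cv2.Rodrigues(np.array(p["rvec"],float))[0]; t=np.array(p["tvec"],float).ravel()
    return p,R,t
def ray(n,u,v):
    p,R,t=cam(n); d=R.T@np.array([(u-p["cx"])/p["fx"],(v-p["cy"])/p["fy"],1]); return -R.T@t,d
def pl(n,u,v,z):
    c,d=ray(n,u,v); return c+d*(z-c[2])/d[2]
def proj(n,X):
    p,R,t=cam(n); q=R@np.array(X,float)+t; return np.array([p["fx"]*q[0]/q[2]+p["cx"],p["fy"]*q[1]/q[2]+p["cy"]])
def snap(n,f):
    im=vision.get_image(n); cv2.imwrite(f"pics/{f}.png",im[:,:,::-1]); return im
E
python3 - <<'E'
from h import *
a=snap("top","t0"); b=snap("side","s0")
for n in("top","side"): print(n,ray(n,320,200),cam(n)[0]["fx"])
print(readout.get_obs())
E
```

```text
top (array([ 286.40960998,  -86.22136331, 1551.9298023 ]), array([ 0.19323053, -0.01305086, -0.98115274])) 512.3989537264376
side (array([370.35185069, 864.90213847, 914.77158195]), array([ 0.15066794, -0.75710987, -0.63589152])) 414.53720472098024
{'t': 0.1, 'qpos': array([ 1.21996769e+00,  4.23791955e-01,  1.63058816e+00,  9.15794945e-06,
        1.08863864e+00, -1.90072371e-02]), 'qvel': array([ 0.0003837 , -0.00226737, -0.0023343 ,  0.00140663, -0.00217685,
       -0.00240007]), 'joint_torque': array([-6.50626625e-04, -5.45606017e+01, -2.74324751e+01,  6.44742837e-02,
        1.87732698e-02, -5.68578128e-05]), 'ee_pos': array([203.44711147, 590.54633294, 301.97216155]), 'orientation': array([-5.18797736e-01, -3.09818510e+00,  2.19937808e-03]), 'ft_force': array([ 0.0492609 , -0.59571855,  0.36771127]), 'moment': array([ 0.02199927, -0.01005728,  0.01176606]), 'grasp_force': 0.0, 'width': 87.92490274458747}
```

View pics/t0.png

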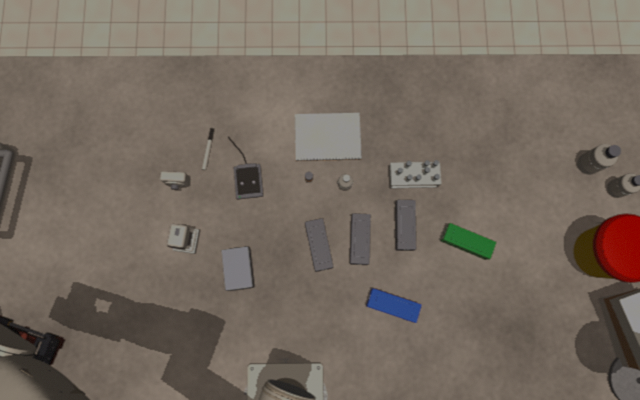

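View pics/s0.png

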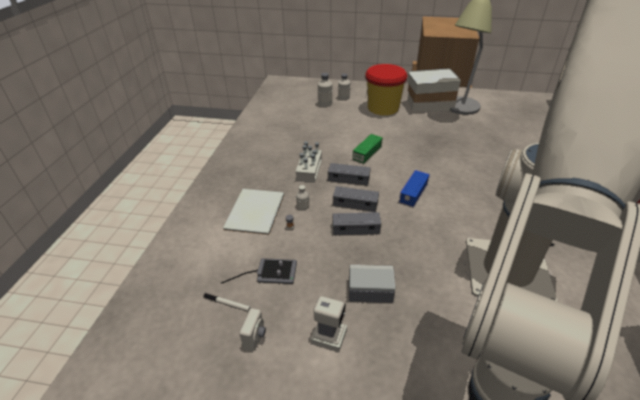

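The top view shows the white scanner at (182,237), the charging base at (248,181), grey cases at (319,244), (361,238) and (406,224). The look-alikes are the blue case at (394,305), the green case at (469,241), the grey tip box at (237,268), and for the scanner the timer at (173,179). By the description I choose the three grey cases, the scanner at (182,237) and the base at (248,181). Next I check them in close crops.

```bash
python3 - <<'E'
import cv2,numpy as np
t=cv2.imread("pics/t0.png");s=cv2.imread("pics/s0.png")
r=lambda i,k:cv2.resize(i,None,fx=k,fy=k,interpolation=cv2.INTER_CUBIC)
g=lambda i:np.clip(i*1.5,0,255).astype(np.uint8)
A=r(t[155:265,160:270],3.6); B=r(s[250:360,230:340],3.6)
C=r(t[195:277,300:425],3.2)
D=r(s[155:240,320:445],3.2)
o=np.zeros((396+204,800,3),np.uint8)
o[:396,:396]=A;o[:396,400:796]=B
C=r(t[193:275,300:425],2.48)[:204];D=r(s[157:239,300:425],2.48)[:204]
o[396:396+C.shape[0],:C.shape[1]]=C;o[396:396+D.shape[0],400:400+D.shape[1]]=D
cv2.imwrite("pics/crop1.png",g(o))
E
```

```text
(no output)
```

View pics/crop1.png

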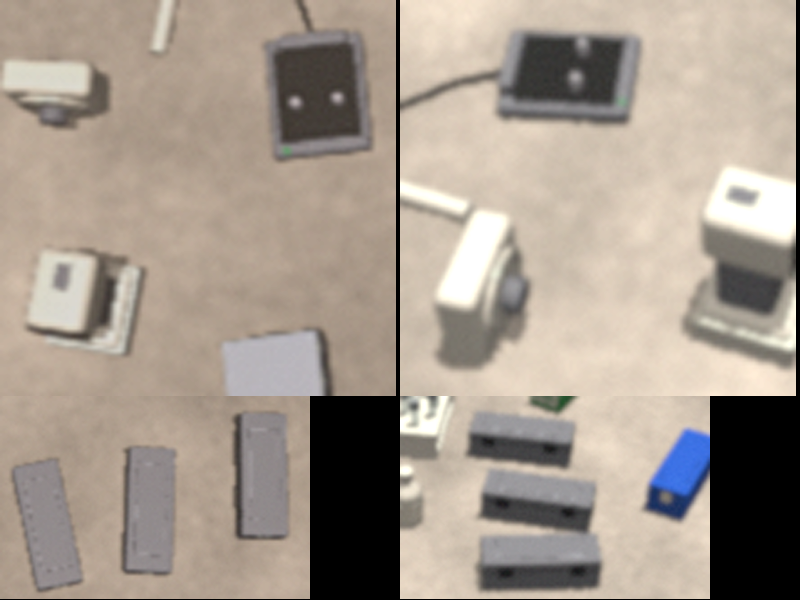

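```bash
python3 - <<'E'
from h import *
t=cv2.imread("pics/t0.png");s=cv2.imread("pics/s0.png")
hsv=cv2.cvtColor(t,cv2.COLOR_BGR2HSV)
print("cases/base px", [ (p,t[p[1],p[0]].tolist()) for p in [(319,244),(361,238),(406,224),(248,181),(180,233),(300,300),(237,268),(395,260)]])
d=lambda X:np.round(X,1)
# pegs (tops z=28)
for u,v in[(295,103),(337,99)]: print("peg",d(pl("top",160+u/3.6,155+v/3.6,27)))
for u,v in[(583-400,45),(576-400,78)]: print("peg side",d(pl("side",230+u/3.6,250+v/3.6,25)))
for u,v in[(266,40),(361,32),(370,147),(277,158)]: print("base",d(pl("top",160+u/3.6,155+v/3.6,14)))
for u,v in[(38,252),(100,255),(90,335),(30,325)]: print("head",d(pl("top",160+u/3.6,155+v/3.6,129)))
for u,v in[(144,267),(126,354),(47,343)]: print("foot",d(pl("top",160+u/3.6,155+v/3.6,24)))
for u,v in[(725-400,170),(800-400,185),(705-400,210)]: print("headside",d(pl("side",230+u/3.6,250+v/3.6,129)))
for c in [[(15,467),(57,459),(81,580),(38,588)],[(127,447),(175,447),(173,573),(126,571)],[(240,412),(286,413),(287,537),(239,536)]]:
  P=np.array([pl("top",300+u/2.48,193+(v-396)/2.48,48)[:2] for u,v in c]); ax=(P[0]+P[1]-P[2]-P[3])/2
  print("case",d(P.mean(0)),np.linalg.norm(ax),np.degrees(np.arctan2(ax[1],ax[0])))
r=lambda i,k:cv2.resize(i,None,fx=k,fy=k,interpolation=cv2.INTER_CUBIC)
A=r(t[215:260,160:210],8);B=r(s[290:355,300:355],7)
o=np.zeros((460,800,3),np.uint8);o[:360,:400]=A;o[:455,405:790]=B
cv2.imwrite("pics/crop2.png",np.clip(o*1.7,0,255).astype(np.uint8))
E
```

```text
cases/base px [((319, 244), [94, 93, 97]), ((361, 238), [94, 94, 98]), ((406, 224), [92, 91, 95]), ((248, 181), [37, 40, 46]), ((180, 233), [136, 143, 145]), ((300, 300), [94, 105, 117]), ((237, 268), [124, 121, 123]), ((395, 260), [93, 103, 115])]
peg [639.3 130.7  27. ]
peg [642.5  95.3  27. ]
peg side [640.4  99.8  25. ]
peg side [637.1 133.8  25. ]
base [697.9 158.4  14. ]
base [704.5  77.   14. ]
base [603.5  68.2  14. ]
base [594.6 146.9  14. ]
head [498.5 313.1 129. ]
head [495.7 265.  129. ]
head [433.6 270.4 129. ]
head [441.7 316.8 129. ]
foot [500.8 254.1  24. ]
foot [428.4 266.5  24. ]
foot [438.1 331.9  24. ]
headside [491.2 278.3 129. ]
headside [441.8 281.9 129. ]
headside [498.  310.7 129. ]
case [ 450.  -102.7] 146.7720546739615 10.43240484995996
case [ 465.7 -225. ] 149.70150193720676 -2.04950616095767
case [ 506.8 -361.3] 150.205184301276 -2.284630081542179
```

View pics/crop2.png

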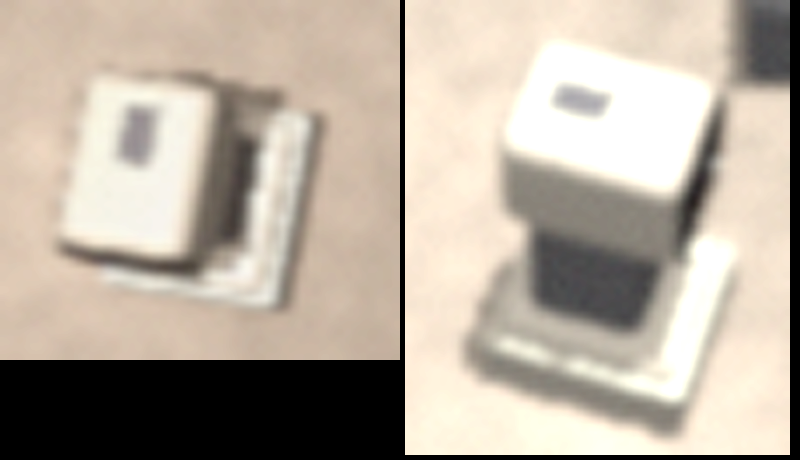

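The window's black face shows at the head's right in the side crop (≈(700,190)), which is world -x, so the scanner already faces the front. The base's cable and block are at world +x. The cases show no label on their near ends, so the labels are on the far +x ends. I refine the scanner and peg positions with masks.

```bash
python3 - <<'E'
from h import *
t=cv2.imread("pics/t0.png");s=cv2.imread("pics/s0.png")
def tri(a,b):
    (c1,d1),(c2,d2)=ray("top",*a),ray("side",*b); k=np.linalg.lstsq(np.c_[d1,-d2],c2-c1,rcond=None)[0]
    p,q=c1+k[0]*d1,c2+k[1]*d2; return (p+q)/2,np.linalg.norm(p-q)
def blobs(im,x0,y0,x1,y1,th,amin):
    g=cv2.resize(cv2.cvtColor(im[y0:y1,x0:x1],cv2.COLOR_BGR2GRAY),None,fx=8,fy=8,interpolation=cv2.INTER_CUBIC)
    m=(g>th).astype(np.uint8); o=[]
    for c in cv2.findContours(m,cv2.RETR_EXTERNAL,cv2.CHAIN_APPROX_NONE)[0]:
        if cv2.contourArea(c)>amin*64:
            M=cv2.moments(c); o.append((c,np.array([(M["m10"]/M["m00"]+.5)/8-.5+x0,(M["m01"]/M["m00"]+.5)/8-.5+y0]),cv2.contourArea(c)/64))
    return o
for n,im,b in(("top",t,(238,172,258,192)),("side",s,(264,262,290,280))):
    g=cv2.cvtColor(im[b[1]:b[3],b[0]:b[2]],cv2.COLOR_BGR2GRAY); print(n,g.min(),g.max())
    for th in(60,75):
        print(th,[(o[1].round(2),round(o[2],1)) for o in blobs(im,*b,th,1)])
for n,im,b in(("top",t,(160,215,205,262)),("side",s,(300,285,352,350))):
    for th in(115,125,135):
        for c,m,a in blobs(im,*b,th,20):
            q=(c.reshape(-1,2)+.5)/8-.5+np.array(b[:2]); P=np.array([pl(n,u,v,129)[:2] for u,v in q]).astype(np.float32)
            R=cv2.minAreaRect(P); print(n,th,m.round(2),round(a),np.round(R[0],1),np.round(R[1],1),round(R[2],1))
E
```

```text
top 37 112
60 [(array([241.52, 182.95]), 11.2), (array([253.25, 181.71]), 11.0)]
75 [(array([241.5 , 182.89]), 6.9), (array([253.25, 181.62]), 6.7)]
side 32 107
60 [(array([275.47, 278.52]), 42.4), (array([278.32, 271.41]), 17.6), (array([280.31, 262.87]), 9.8)]
75 [(array([288.85, 278.87]), 1.5), (array([272.63, 278.87]), 22.7), (array([278.3 , 271.11]), 9.4), (array([280.27, 262.32]), 4.4)]
top 115 [174.03 238.77] 942 [459.1 290.7] [108.4 124.7] 89.5
top 115 [177.57 215.88] 33 [522.4 294.1] [42.6 11. ] 89.6Traceback (most recent call last):
  File "<stdin>", line 20, in <module>
  File "h.py", line 9, in pl
    c,d=ray(n,u,v); return c+d*(z-c[2])/d[2]
        ~~~^^^^^^^
  File "h.py", line 7, in ray
    p,R,t=cam(n); d=R.T@np.array([(u-p["cx"])/p["fx"],(v-p["cy"])/p["fy"],1]); return -R.T@t,d
          ~~~^^^
  File "h.py", line 4, in cam
    p=vision.camera_params(n); R=cv2.Rodrigues(np.array(p["rvec"],float))[0]; t=np.array(p["tvec"],float).ravel()
ValueError: time passes only in moves, steps and waits
```

```bash
python3 - <<'E'
import re
s=open("h.py").read()
s=s.replace("def cam(n):","from functools import lru_cache\n@lru_cache\ndef cam(n):")
s+='''
def tri(a,b):
    (c1,d1),(c2,d2)=ray("top",*a),ray("side",*b); k=np.linalg.lstsq(np.c_[d1,-d2],c2-c1,rcond=None)[0]
    p,q=c1+k[0]*d1,c2+k[1]*d2; return (p+q)/2,np.linalg.norm(p-q)
def blobs(im,x0,y0,x1,y1,th,amin):
    g=cv2.resize(cv2.cvtColor(im[y0:y1,x0:x1],cv2.COLOR_BGR2GRAY),None,fx=8,fy=8,interpolation=cv2.INTER_CUBIC)
    m=(g>th).astype(np.uint8); o=[]
    for c in cv2.findContours(m,cv2.RETR_EXTERNAL,cv2.CHAIN_APPROX_NONE)[0]:
        if cv2.contourArea(c)>amin*64:
            M=cv2.moments(c); o.append((c,np.array([(M["m10"]/M["m00"]+.5)/8-.5+x0,(M["m01"]/M["m00"]+.5)/8-.5+y0]),cv2.contourArea(c)/64))
    return o
'''
open("h.py","w").write(s)
E
python3 - <<'E'
from h import *
t=cv2.imread("pics/t0.png");s=cv2.imread("pics/s0.png")
for a in((241.5,182.9),(253.25,181.65)): print("peg top z24",pl("top",*a,24).round(1))
print("tri",tri((241.5,182.9),(278.3,271.2)),tri((253.25,181.65),(280.28,262.6)))
for n,im,b in(("top",t,(160,215,205,262)),("side",s,(300,285,352,350))):
    for th in(125,130,135,140):
        for c,m,a in blobs(im,*b,th,40):
            q=(c.reshape(-1,2)+.5)/8-.5+np.array(b[:2]); P=np.array([pl(n,u,v,129)[:2] for u,v in q]).astype(np.float32)
            R=cv2.minAreaRect(P); print(n,th,m.round(2),round(a),np.round(R[0],1),np.round(R[1],1),round(R[2],1))
# case rects
g=cv2.cvtColor(t,cv2.COLOR_BGR2HSV)
for b in((300,210,338,278),(342,205,378,272),(388,192,424,257)):
    sat=cv2.resize(g[b[1]:b[3],b[0]:b[2],1],None,fx=8,fy=8,interpolation=cv2.INTER_CUBIC)
    m=(sat<30).astype(np.uint8); cs=cv2.findContours(m,cv2.RETR_EXTERNAL,cv2.CHAIN_APPROX_NONE)[0]; c=max(cs,key=cv2.contourArea)
    q=(c.reshape(-1,2)+.5)/8-.5+np.array(b[:2]); P=np.array([pl("top",u,v,48)[:2] for u,v in q]).astype(np.float32)
    R=cv2.minAreaRect(P); print("case",np.round(R[0],1),np.round(R[1],1),round(R[2],1))
E
```

```text
peg top z24 [642.2 132.5  24. ]
peg top z24 [645.9  96.8  24. ]
tri (array([640.61641845, 132.22549404,  24.95621868]), np.float64(2.697768101718523)) (array([644.82466382,  96.93959361,  21.1632299 ]), np.float64(3.3923488849879155))
top 125 [192.3  241.95] 81 [452.5 247.8] [24.5 69.3] 67.4
top 125 [176.23 235.18] 306 [470.1 296.7] [44.  58.5] 80.9
top 130 [192.05 241.  ] 48 [454.1 250.9] [15.  67.3] 68.9
top 130 [176.29 235.24] 288 [469.7 296.3] [41.6 57.4] 81.1
top 135 [176.29 235.31] 270 [469.4 296.3] [39.7 56.2] 81.4
top 140 [176.28 235.41] 243 [469.3 296. ] [37.1 54.5] 81.1
side 125 [344.62 331.35] 476 [440.4 344.7] [ 60.3 117. ] 7.2
side 125 [317.96 307.62] 1758 [479.4 324.8] [108.  169.8] 9.6
side 130 [344.74 332.01] 433 [440.1 345.2] [ 59.8 115.9] 7.2
side 130 [316.7  308.47] 1630 [479.9 324.8] [107.1 169.8] 9.6
side 135 [347.15 343.86] 104 [416.2 385. ] [22.3 31. ] 7.2
side 135 [341.05 333.66] 178 [430.9 367.2] [74.7 31.4] 57.9
side 135 [315.37 310.85] 1390 [478.5 323.4] [101.  172.8] 12.7
side 140 [347.05 344.5 ] 83 [415.6 387.2] [21.5 26.3] 7.2
side 140 [306.96 345.36] 129 [487.3 394.8] [54.5 34.3] 9.6
side 140 [306.61 327.63] 49 [506.3 362.4] [19.3 21.5] 3.4
side 140 [340.34 334.64] 134 [430.6 365.9] [63.7 20. ] 71.7
side 140 [321.16 307.01] 670 [488.5 302.4] [110.5  77.3] 25.4
case [ 450.  -100.7] [150.2  56.1] 11.6
case [ 466.  -223.1] [ 57.3 150.6] 86.9
case [ 507. -359.] [ 59.8 151. ] 88.2
```

Request:
servo_tool(
  plan=[
    [[-1,0.65,-0.75,0,0,0,0.2],[-1,0.65,-0.75,0,0,0,0.2],[-1,0.65,-0.75,0,0,0,0.2],[-1,0.65,-0.75,0,0,0,0.2],[-1,0.65,-0.75,0,0,0,0.2]],
  ],
)

```text
t: 0.52
ee_pos: [334.2, 439.3, 302.4]
orientation: [-0.381, -3.118, 0.001]
ft_force: [0.5, -0.1, 0.1]
width: 87.5
grasp_force: 0.0
```

Request:
servo_tool(
  plan=[
    [[-1,0.65,-0.75,0,0,0,0.2],[-1,0.65,-0.75,0,0,0,0.2],[-1,0.65,-0.75,0,0,0,0.2],[-1,0.65,-0.75,0,0,0,0.2],[-1,0,0,0,0,0,0.2]],
  ],
)

```text
t: 0.93
ee_pos: [440.9, 316.6, 302.5]
orientation: [0.253, 3.13, -0.002]
ft_force: [1.0, -0.0, 0.9]
width: 87.9
grasp_force: 0.0
```

Request:
servo_tool(
  plan=[
    [[-1,0.36,-0.25,0,0,0,0],[-1,0.36,-0.25,-0.2,0,0,0],[-1,0,0,-0.8,0,0,0],[-1,0,0,-0.8,0,0,0],[-1,0,0,-0.6,0,0,0]],
  ],
)

```text
t: 1.35
ee_pos: [465.6, 300.6, 204.7]
orientation: [-0.248, -3.131, 0.001]
ft_force: [0.4, -1.0, 0.3]
width: 87.7
grasp_force: 0.0
```

```bash
python3 - <<'E'
from h import *
s=snap("side","s1"); t=snap("top","t1")
o=np.zeros((600,800,3),np.uint8)
o[:600,:400]=cv2.resize(s[240:360,280:360],(400,600),interpolation=cv2.INTER_CUBIC)
o[:400,400:]=cv2.resize(t[190:270,140:220],(400,400),interpolation=cv2.INTER_CUBIC)
cv2.imwrite("pics/c1.png",np.clip(o[:,:,::-1]*1.4,0,255).astype(np.uint8)); print(readout.get_obs()["ee_pos"],readout.get_obs()["ft_force"])
E
```

```text
[463.9334353  299.90676018 202.8784436 ] [-0.61276872  0.46006755  0.35918548]
```

View pics/c1.png

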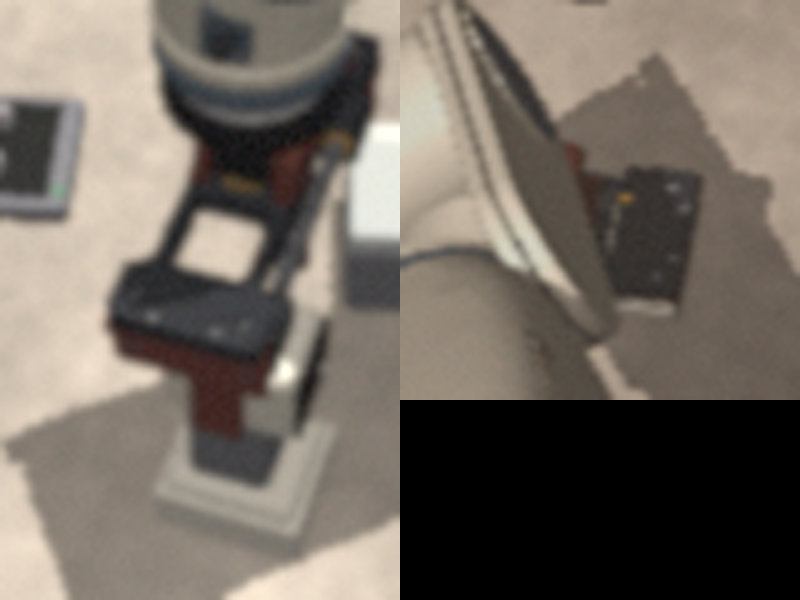

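The side crop shows the fingers straddling the head, with the near finger at about (215,400) and the black window at its right. The position is good; next I make a small shift, go down and close.

Request:
servo_tool(
  plan=[
    [[-1,0.15,-0.08,-0.45,0,0,0],[-1,0,0,-0.45,0,0,0],[-1,0,0,0,0,0,0],[1,0,0,0,0,0,0],[1,0,0,0,0,0,0]],
  ],
)

```text
t: 1.87
ee_pos: [472.8, 298.4, 172.2]
orientation: [0.246, 3.131, 0.002]
ft_force: [0.4, 0.0, 0.1]
width: 77.9
grasp_force: 0.0
```

Request:
servo_tool(
  plan=[
    [[1,0,0,0,0,0,0],[1,0,0,0,0,0,0],[1,0,0,0,0,0,0],[1,0,0,0,0,0,0],[1,0,0,0,0,0,0]],
  ],
)

```text
t: 2.28
ee_pos: [472.4, 297.7, 171.0]
orientation: [0.247, 3.132, 0.0]
ft_force: [0.0, -1.2, 4.4]
width: 48.0
grasp_force: 29.9
```

Request:
servo_tool(
  plan=[
    [[1,0,0,0.2,0,0,0],[1,0,0,0.4,0,0,0],[1,0,0,0.6,0,0,0],[1,0,0,0.5,0,0,0],[1,0,0,0.3,0,0,0]],
  ],
)

```text
t: 2.7
ee_pos: [472.7, 298.0, 252.8]
orientation: [0.247, 3.13, 0.002]
ft_force: [0.0, 1.1, -2.6]
width: 48.1
grasp_force: 29.9
```

Request:
servo_tool(
  plan=[
    [[1,0.5,-0.5,0,0,0,0.42],[1,0.7,-0.7,0,0,0,0.42],[1,0.7,-0.7,0,0,0,0.42],[1,0.7,-0.7,0,0,0,0.42],[1,0.7,-0.7,0,0,0,0.42]],
  ],
)

```text
t: 3.12
ee_pos: [605.0, 164.3, 250.6]
orientation: [0.044, -3.141, 0.0]
ft_force: [0.4, 0.4, -2.7]
width: 48.0
grasp_force: 30.0
```

Request:
servo_tool(
  plan=[
    [[1,0.7,-0.7,0,0,0,0.42],[1,0.5,-0.5,0,0,0,0.42],[1,0,0,0,0,0,0],[1,0,0,0,0,0,0],[1,0,0,0,0,0,0]],
  ],
)

```text
t: 3.53
ee_pos: [651.4, 117.8, 250.0]
orientation: [0.154, -3.136, -0.0]
ft_force: [0.0, 0.1, -3.3]
width: 47.8
grasp_force: 30.0
```

```bash
python3 - <<'E'
from h import *
s=snap("side","s2"); o=readout.get_obs(); print(o["ee_pos"],o["orientation"],o["ft_force"],o["width"])
c=proj("side",[650,115,40]); x,y=int(c[0]),int(c[1]); print(x,y)
cv2.imwrite("pics/c2.png",np.clip(cv2.resize(s[y-65:y+35,x-60:x+60],(720,600),interpolation=cv2.INTER_CUBIC)[:,:,::-1]*1.5,0,255).astype(np.uint8))
E
```

```text
[651.22003974 118.39587654 250.15170948] [ 1.56065711e-01 -3.13591798e+00 -1.73291808e-04] [ 0.02726433  0.75445333 -3.11193459] 47.79087439441737
275 262
```

View pics/c2.png

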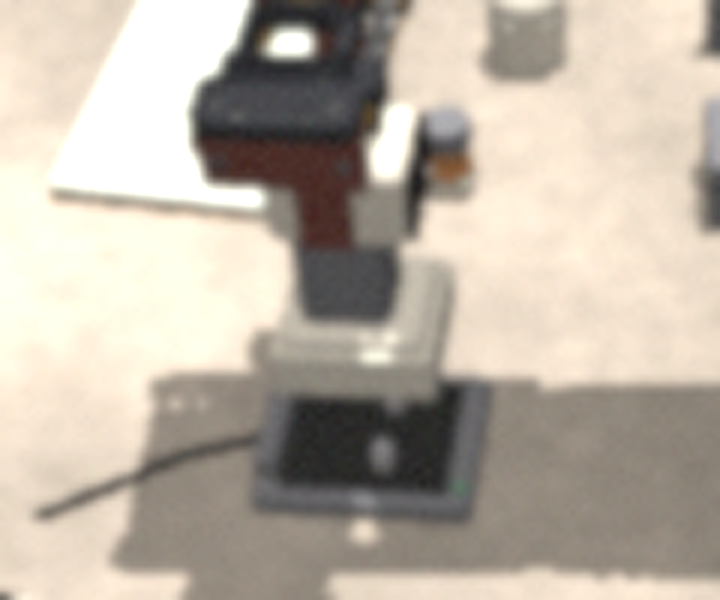

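The side crop shows the held foot upright above the base: its lower edge runs from (268,385) to (438,395) and the base's near bottom edge from (255,510) to (470,518). The near peg is at (382,452).

```bash
python3 - <<'E'
from h import *
f=lambda u,v,z:pl("side",215+(u-2.5)/6,197+(v-2.5)/6,z)[:2]
def mid(a,b,z,off):
    A,B=f(*a,z),f(*b,z); d=(A-B); L=np.linalg.norm(d); d/=L; n=np.array([-d[1],d[0]]); print(L,np.degrees(np.arctan2(d[1],d[0])),(A+B)/2-n*off)
mid((266,388),(439,397),79,32)
mid((255,511),(471,519),0,42)
mid((272,487),(463,491),14,36)
print(f(383,440,27))
E
```

```text
78.2941964595452 5.558870163937298 [647.56264223 116.01346321]
101.45676347648467 6.843214431887485 [650.16897258 111.32057765]
89.00237014780389 7.979572476760685 [647.89465176 113.08477165]
[639.48243195 129.48346734]
```

Request:
servo_tool(
  plan=[
    [[1,0.04,-0.06,-0.4,0,0,0],[1,0,0,-0.4,0,0,0],[1,0,0,-0.3,0,0,0],[1,0,0,0,0,0,0],[1,0,0,0,0,0,0]],
  ],
)

```text
t: 4.0
ee_pos: [653.0, 116.1, 206.1]
orientation: [0.157, -3.136, 0.0]
ft_force: [0.2, 0.7, -3.2]
width: 48.1
grasp_force: 30.0
```

```bash
python3 - <<'E'
from h import *
s=snap("side","s3"); o=readout.get_obs(); print(o["ee_pos"],o["orientation"],o["ft_force"],o["width"])
cv2.imwrite("pics/c3.png",np.clip(cv2.resize(s[230:290,245:325],(800,600),interpolation=cv2.INTER_CUBIC)[:,:,::-1]*1.8,0,255).astype(np.uint8))
E
```

```text
[653.73410717 116.02060235 206.91626123] [ 1.57195478e-01 -3.13745802e+00 -8.93268541e-05] [ 0.51902964 -0.05103636 -2.3105401 ] 47.88116163531304
```

View pics/c3.png

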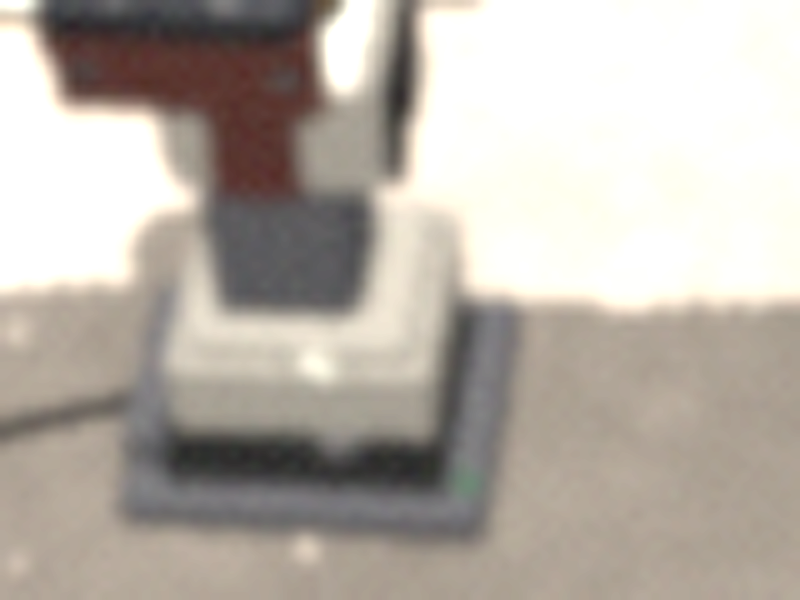

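The crop shows the foot squarely above the plate; its lower edge runs from (168,430) to (438,440), and the base's lower edge from (125,517) to (480,532).

```bash
python3 - <<'E'
from h import *
f=lambda u,v,z:pl("side",245+(u-4.5)/10,230+(v-4.5)/10,z)[:2]
def mid(a,b,z,off):
    A,B=f(*a,z),f(*b,z); d=(A-B); L=np.linalg.norm(d); d/=L; n=np.array([-d[1],d[0]]); print(L,np.degrees(np.arctan2(d[1],d[0])),(A+B)/2-n*off)
mid((168,432),(440,441),35.5,32)
mid((124,519),(482,534),0,42)
# predicted corners if the scanner were aligned over the base, base = candidates
for bx,by in((650.5,113.5),(652,116)):
  for q in ((52,42,0),(-52,42,0),(36,32,35.5),(-36,32,35.5)):
    a=np.radians(5.8);X=[bx+q[0]*np.cos(a)-q[1]*np.sin(a),by+q[0]*np.sin(a)+q[1]*np.cos(a),q[2]]
    print(q,((proj("side",X)-[245,230])*10+4.5).round())
E
```

```text
75.27534081073532 7.062173117307489 [647.25418726 117.79476702]
101.04110951727942 6.493116678664485 [650.77216839 110.65368414]
(52, 42, 0) [115. 525.]
(-52, 42, 0) [484. 544.]
(36, 32, 35.5) [165. 417.]
(-36, 32, 35.5) [423. 430.]
(52, 42, 0) [107. 531.]
(-52, 42, 0) [476. 550.]
(36, 32, 35.5) [157. 423.]
(-36, 32, 35.5) [416. 436.]
```

```bash
python3 - <<'E'
from h import *
for z in(20,24,28):
  print(z,((pl("side",278.3,271.2,z)+pl("side",280.28,262.6,z))/2).round(1),((pl("top",241.5,182.9,z)+pl("top",253.25,181.65,z))/2).round(1))
E
```

```text
20 [642.1 112.2  20. ] [645.  115.2  20. ]
24 [640.8 115.6  24. ] [644.1 114.6  24. ]
28 [639.6 119.   28. ] [643.1 114.1  28. ]
```

Request:
servo_tool(
  plan=[
    [[1,0.02,-0.01,-0.1,0,0,0],[1,0,0,-0.1,0,0,0],[1,0,0,-0.05,0,0,0],[1,0,0,0,0,0,0],[1,0,0,0,0,0,0]],
  ],
)

```text
t: 4.47
ee_pos: [654.7, 114.8, 196.6]
orientation: [0.156, -3.138, 0.0]
ft_force: [-0.0, -0.5, -2.8]
width: 47.6
grasp_force: 30.0
```

Request:
servo_tool(
  plan=[
    [[1,0,0,-0.05,0,0,0],[1,0,0,-0.05,0,0,0],[1,0,0,0,0,0,0]],
  ],
)

```text
t: 4.72
ee_pos: [654.6, 114.8, 192.3]
orientation: [0.156, -3.137, 0.0]
ft_force: [0.6, -0.0, -2.5]
width: 47.9
grasp_force: 30.0
```

Request:
servo_tool(
  plan=[
    [[1,0,0,-0.05,0,0,0],[1,0,0,0,0,0,0]],
  ],
)

```text
t: 4.88
ee_pos: [654.6, 114.8, 190.3]
orientation: [0.156, -3.137, 0.0]
ft_force: [-0.5, -0.3, -2.0]
width: 47.8
grasp_force: 30.0
```

Request:
servo_tool(
  plan=[
    [[1,0,0,-0.05,0,0,0],[1,0,0,-0.04,0,0,0],[1,0,0,0,0,0,0]],
  ],
)

```text
t: 5.13
ee_pos: [654.6, 114.9, 186.6]
orientation: [0.156, -3.137, 0.0]
ft_force: [-0.6, 0.4, -3.0]
width: 48.2
grasp_force: 30.0
```

Request:
servo_tool(
  plan=[
    [[1,0,0,-0.03,0,0,0],[1,0,0,0,0,0,0]],
  ],
)

```text
t: 5.3
ee_pos: [654.7, 114.9, 185.6]
orientation: [0.156, -3.137, 0.0]
ft_force: [-0.1, 0.8, -2.5]
width: 47.8
grasp_force: 30.0
```

Request:
servo_tool(
  plan=[
    [[1,0,0,-0.03,0,0,0],[1,0,0,0,0,0,0]],
  ],
)

```text
t: 5.47
ee_pos: [654.9, 115.0, 185.2]
orientation: [-0.156, 3.137, 0.0]
ft_force: [-1.3, -0.1, 1.5]
width: 47.9
grasp_force: 30.0
```

Request:
servo_tool(
  plan=[
    [[1,0,0,-0.03,0,0,0],[1,0,0,0,0,0,0]],
  ],
)

```text
t: 5.63
ee_pos: [655.0, 114.9, 185.2]
orientation: [-0.156, 3.137, 0.0]
ft_force: [-4.4, -0.9, 10.4]
width: 47.8
grasp_force: 30.0
```

Request:
servo_tool(
  plan=[
    [[0.2,0,0,0,0,0,0],[0,0,0,0,0,0,0],[-1,0,0,0,0,0,0],[-1,0,0,0,0,0,0],[-1,0,0,0,0,0,0]],
  ],
)

```text
t: 6.05
ee_pos: [655.0, 115.0, 183.6]
orientation: [-0.156, 3.137, 0.0]
ft_force: [0.8, 0.2, -0.2]
width: 64.6
grasp_force: 0.0
```

Request:
servo_tool(
  plan=[
    [[-1,0,0,0.3,0,0,0],[-1,0,0,0.8,0,0,0],[-1,0,0,1,0,0,0],[-1,0,0,1,0,0,0],[-1,0,0,0.5,0,0,0]],
  ],
)

```text
t: 6.47
ee_pos: [656.2, 115.2, 333.6]
orientation: [-0.156, 3.131, 0.001]
ft_force: [1.4, 0.3, 1.1]
width: 87.6
grasp_force: 0.0
```

Request:
servo_tool(
  plan=[
    [[-1,-0.7,-0.7,0,0,0,0],[-1,-0.7,-0.7,0,0,0,0],[-1,-0.7,-0.7,0,0,0,0],[-1,-0.7,-0.7,0,0,0,0],[-1,-0.7,-0.7,0,0,0,0]],
  ],
)

```text
t: 6.88
ee_pos: [513.4, -26.0, 328.3]
orientation: [-0.157, 3.137, -0.0]
ft_force: [-0.5, -0.4, 0.4]
width: 87.5
grasp_force: 0.0
```

```bash
python3 - <<'E'
from h import *
s=snap("side","s4"); t=snap("top","t4"); o=readout.get_obs(); print(o["ee_pos"],o["orientation"],o["ft_force"],o["width"])
o=np.zeros((560,800,3),np.uint8); o[:,:400]=cv2.resize(s[230:286,255:295],(400,560),interpolation=cv2.INTER_CUBIC)
o[:,400:]=cv2.resize(t[150:206,228:268],(400,560),interpolation=cv2.INTER_CUBIC)
cv2.imwrite("pics/c4.png",np.clip(o[:,:,::-1]*1.5,0,255).astype(np.uint8))
E
```

```text
[511.05383578 -27.64954085 328.01764916] [ 1.51215242e-01 -3.13595196e+00  9.41372650e-04] [-0.05074532  0.70887318 -0.13015529] 87.62155070956177
```

View pics/c4.png

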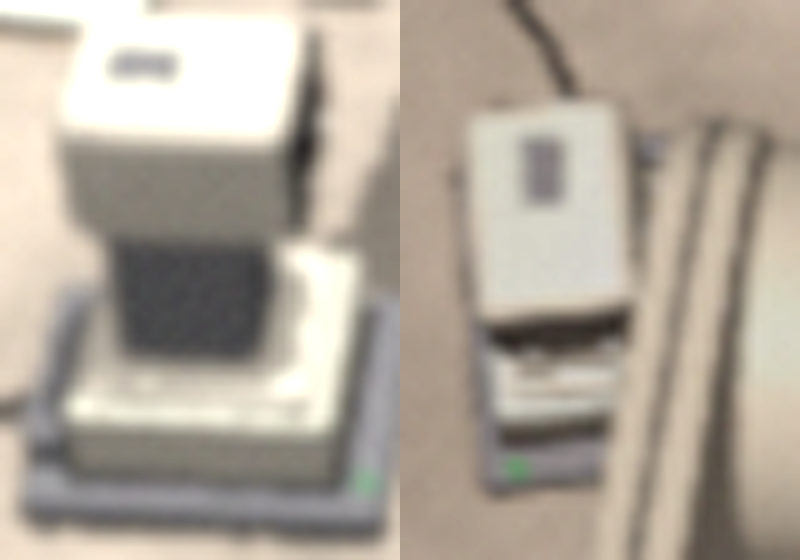

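Both views show the scanner seated flat and square on the plate, with its black window on the right (-x, the LED side). It is home, so I go to case A (nearest) next.

Request:
servo_tool(
  plan=[
    [[-1,-0.38,-0.46,-0.3,0,0,0.3],[-1,-0.38,-0.46,-0.6,0,0,0.3],[-1,-0.38,-0.46,-0.6,0,0,0.3],[-1,-0.38,-0.46,-0.6,0,0,0.3],[-1,0,0,-1,0,0,0]],
  ],
)

```text
t: 7.4
ee_pos: [454.2, -100.7, 205.1]
orientation: [-0.32, 3.12, -0.004]
ft_force: [0.5, 0.5, -0.3]
width: 88.2
grasp_force: 0.0
```

Request:
servo_tool(
  plan=[
    [[-1,0,0,-0.6,0,0,0],[-1,0,0,0,0,0,0],[-1,0,0,0,0,0,0]],
  ],
)

```text
t: 7.65
ee_pos: [454.3, -98.5, 179.3]
orientation: [0.32, -3.123, -0.001]
ft_force: [0.5, -1.5, 1.2]
width: 88.2
grasp_force: 0.0
```

Request:
servo_tool(
  plan=[
    [[-1,-0.1,-0.02,-0.8,0,0,0],[-1,0,0,-0.8,0,0,0],[-1,0,0,-0.65,0,0,0],[-1,0,0,0,0,0,0],[1,0,0,0,0,0,0]],
  ],
)

```text
t: 8.07
ee_pos: [451.0, -99.4, 90.3]
orientation: [-0.321, 3.125, -0.0]
ft_force: [0.1, 0.1, -0.1]
width: 84.1
grasp_force: 0.0
```

Request:
servo_tool(
  plan=[
    [[1,0,0,0,0,0,0],[1,0,0,0,0,0,0],[1,0,0,0,0,0,0],[1,0,0,0,0,0,0],[1,0,0,0,0,0,0]],
  ],
)

```text
t: 8.48
ee_pos: [450.8, -99.7, 90.8]
orientation: [-0.319, 3.123, -0.001]
ft_force: [-0.5, -0.1, 10.5]
width: 55.9
grasp_force: 30.0
```

Request:
servo_tool(
  plan=[
    [[1,0,0,0.1,0,0,0],[1,0,0,0.1,0,0,0],[1,0,0,0,0,0,0],[1,0,0,0,0,0,0]],
  ],
)

```text
t: 8.82
ee_pos: [449.9, -99.5, 97.7]
orientation: [-0.32, 3.125, -0.0]
ft_force: [-0.2, -0.7, -4.8]
width: 56.0
grasp_force: 30.0
```

```bash
cat >> h.py <<'E'
def st():
    o=readout.get_obs(); R=cv2.Rodrigues(np.array(o["orientation"]))[0]; y=np.degrees(np.arctan2(R[1,1],R[0,1]))%180-90
    a=np.radians(y); m=np.array(o["moment"]); print("pos",o["ee_pos"].round(1),"yaw",round(y,1),"F",o["ft_force"].round(2),"M",m.round(3),"My_tool",round(-m[0]*np.sin(a)+m[1]*np.cos(a),3),"w",round(o["width"],1))
E
python3 -c "from h import *;st()"
```

```text
pos [449.9 -99.5  97.7] yaw 11.7 F [-0.2  -0.74 -4.78] M [ 0.105 -0.043 -0.013] My_tool -0.063 w 56.0
```

Request:
servo_tool(
  plan=[
    [[1,0,0,0.3,0,0,0],[1,0,0,0.7,0,0,0],[1,0,0,0.8,0,0,0],[1,0,0,0.5,0,0,0],[1,0,0,0,0,0,0]],
  ],
)

```text
t: 9.23
ee_pos: [451.7, -99.9, 192.6]
orientation: [-0.319, 3.119, -0.003]
ft_force: [0.5, -0.3, -3.6]
width: 56.1
grasp_force: 30.0
```

Request:
servo_tool(
  plan=[
    [[1,0,0,0,0,0,0],[1,0,0,0,0,0,0],[1,0,0,0,0,0,0]],
  ],
)

```text
t: 9.48
ee_pos: [448.9, -99.2, 187.9]
orientation: [0.32, -3.122, -0.002]
ft_force: [-0.4, -0.3, -3.8]
width: 55.8
grasp_force: 30.0
```

```bash
python3 -c "from h import *;st()"
```

```text
pos [448.9 -99.2 187.9] yaw 11.7 F [-0.41 -0.29 -3.77] M [ 0.017 -0.075 -0.01 ] My_tool -0.077 w 55.8
```

Request:
servo_tool(
  plan=[
    [[1,0,0,0,-0.2,0.98,0],[1,0,0,0,-0.2,0.98,0],[1,0,0,0,-0.2,0.98,0],[1,0,0,0,-0.2,0.98,0],[1,0,0,0,0,0,0]],
  ],
)

```text
t: 9.9
ee_pos: [450.9, -99.2, 187.5]
orientation: [0.286, -2.775, 0.049]
ft_force: [1.4, 0.5, -5.1]
width: 56.0
grasp_force: 30.0
```

Request:
servo_tool(
  plan=[
    [[1,0,0,0,0,0,0],[1,0,0,0,0,0,0],[1,0,0,0,0,0,0],[1,0,0,0,0,0,0]],
  ],
)

```text
t: 10.23
ee_pos: [449.4, -99.6, 189.4]
orientation: [0.284, -2.78, 0.048]
ft_force: [-1.0, -0.1, -4.3]
width: 55.9
grasp_force: 30.0
```

```bash
python3 -c "from h import *;st()"
```

```text
pos [449.4 -99.6 189.4] yaw 11.7 F [-0.96 -0.12 -4.28] M [ 0.143 -0.401  0.011] My_tool -0.422 w 55.9
```

Request:
servo_tool(
  plan=[
    [[1,0,0,0,0.2,-0.98,0],[1,0,0,0,0.2,-0.98,0],[1,0,0,0,0.2,-0.98,0],[1,0,0,0,0.2,-0.98,0],[1,0,0,0,0,0,0]],
  ],
)

```text
t: 10.65
ee_pos: [447.6, -99.6, 189.8]
orientation: [-0.318, 3.123, 0.001]
ft_force: [-0.9, -0.2, -4.6]
width: 55.8
grasp_force: 30.0
```

Request:
servo_tool(
  plan=[
    [[1,0,0,0,0,0,0],[1,0,0,0,0,0,0],[1,0,0,0,0,0,0],[1,0,0,0,0,0,0]],
  ],
)

```text
t: 10.98
ee_pos: [450.5, -99.5, 189.4]
orientation: [0.32, -3.124, 0.0]
ft_force: [0.2, 0.3, -4.9]
width: 56.0
grasp_force: 30.0
```

```bash
python3 -c "from h import *;st()"
```

```text
pos [450.5 -99.5 189.4] yaw 11.7 F [ 0.18  0.28 -4.89] M [0.063 0.01  0.003] My_tool -0.003 w 56.0
```

Request:
servo_tool(
  plan=[
    [[1,0,0,0,0.2,-0.98,0],[1,0,0,0,0.2,-0.98,0],[1,0,0,0,0.2,-0.98,0],[1,0,0,0,0.2,-0.98,0],[1,0,0,0,0,0,0]],
  ],
)

```text
t: 11.4
ee_pos: [449.9, -97.0, 190.8]
orientation: [-0.266, 2.789, 0.051]
ft_force: [0.1, 1.0, -4.2]
width: 55.9
grasp_force: 30.0
```

Request:
servo_tool(
  plan=[
    [[1,0,0,0,0,0,0],[1,0,0,0,0,0,0],[1,0,0,0,0,0,0]],
  ],
)

```text
t: 11.65
ee_pos: [452.1, -97.6, 191.5]
orientation: [-0.29, 2.788, 0.044]
ft_force: [0.1, 0.0, -4.1]
width: 56.2
grasp_force: 30.0
```

Request:
servo_tool(
  plan=[
    [[1,0,0,0,-0.2,0.98,0],[1,0,0,0,-0.2,0.98,0],[1,0,0,0,-0.2,0.98,0],[1,0,0,0,-0.2,0.98,0],[1,0,0,0,0,0,0]],
  ],
)

```text
t: 12.07
ee_pos: [454.2, -97.4, 191.9]
orientation: [-0.324, 3.12, -0.004]
ft_force: [0.9, -0.4, -4.6]
width: 55.9
grasp_force: 30.0
```

Request:
servo_tool(
  plan=[
    [[1,0,0,0,0,0,0],[1,0,0,0,0,0,0],[1,0,0,0,0,0,0],[1,0,0,0,0,0,0]],
  ],
)

```text
t: 12.4
ee_pos: [450.8, -97.1, 191.1]
orientation: [-0.318, 3.119, 0.002]
ft_force: [0.5, -0.4, -3.6]
width: 56.0
grasp_force: 30.0
```

```bash
python3 - <<'E'
from h import *
st()
for _ in range(5): vision.get_image("side"); st()
E
```

```text
pos [450.8 -97.1 191.1] yaw 11.7 F [ 0.48 -0.42 -3.62] M [ 0.043 -0.06  -0.021] My_tool -0.067 w 56.0
pos [450.9 -97.1 191.2] yaw 11.6 F [ 0.22  0.49 -4.59] M [ 0.039 -0.04  -0.094] My_tool -0.047 w 55.8
pos [451.  -97.1 191.3] yaw 11.6 F [-0.31 -0.51 -4.8 ] M [ 0.013 -0.005  0.018] My_tool -0.008 w 55.9
pos [451.1 -97.2 191.3] yaw 11.6 F [ 0.28  0.76 -3.56] M [ 0.027 -0.033 -0.009] My_tool -0.038 w 56.3
pos [451.2 -97.2 191.3] yaw 11.6 F [-0.44  0.53 -4.73] M [ 0.051 -0.04  -0.007] My_tool -0.05 w 55.9
pos [451.3 -97.2 191.3] yaw 11.6 F [ 0.98  0.55 -3.69] M [0.023 0.003 0.024] My_tool -0.001 w 55.9
```

Request:
servo_tool(
  plan=[
    [[1,0,0,0,-0.2,0.98,0],[1,0,0,0,-0.2,0.98,0],[1,0,0,0,-0.2,0.98,0],[1,0,0,0,-0.2,0.98,0],[1,0,0,0,0,0,0]],
  ],
)

```text
t: 13.07
ee_pos: [453.1, -96.9, 190.9]
orientation: [0.285, -2.784, 0.049]
ft_force: [0.6, -0.5, -4.8]
width: 55.8
grasp_force: 30.0
```

Request:
servo_tool(
  plan=[
    [[1,0,0,0,0,0,0],[1,0,0,0,0,0,0],[1,0,0,0,0,0,0]],
  ],
)

```text
t: 13.32
ee_pos: [450.9, -97.0, 191.3]
orientation: [0.284, -2.787, 0.047]
ft_force: [-0.4, 0.4, -3.1]
width: 55.9
grasp_force: 30.0
```

Request:
servo_tool(
  plan=[
    [[1,0,0,0,0.2,-0.98,0],[1,0,0,0,0.2,-0.98,0],[1,0,0,0,0.2,-0.98,0],[1,0,0,0,0.2,-0.98,0],[1,0,0,0,0,0,0]],
  ],
)

```text
t: 13.73
ee_pos: [448.9, -97.1, 191.6]
orientation: [-0.316, 3.117, 0.002]
ft_force: [-1.9, -0.4, -4.2]
width: 55.9
grasp_force: 30.0
```

Request:
servo_tool(
  plan=[
    [[1,0,0,0,0,0,0],[1,0,0,0,0,0,0],[1,0,0,0,0,0,0],[1,0,0,0,0,0,0]],
  ],
)

```text
t: 14.07
ee_pos: [452.0, -97.0, 191.2]
orientation: [-0.319, 3.12, 0.001]
ft_force: [-0.0, 0.8, -3.8]
width: 55.9
grasp_force: 30.0
```

```bash
cat >> h.py <<'E'
def avg(n=6):
    L=[]
    for _ in range(n):
        o=readout.get_obs(); R=cv2.Rodrigues(np.array(o["orientation"]))[0]; y=R[:,1]*np.sign(R[1,1])
        L.append([np.dot(o["moment"],y),o["ft_force"][2]]); vision.get_image("side")
    L=np.array(L); st(); print("My",L[:,0].mean().round(3),"+-",(L[:,0].std()/n**.5).round(3),"Fz",L[:,1].mean().round(2))
E
python3 -c "from h import *;avg()"
```

```text
pos [451.5 -97.  191.1] yaw 11.7 F [-0.61  0.37 -3.24] M [ 0.042 -0.002 -0.001] My_tool -0.01 w 55.7
My -0.069 +- 0.011 Fz -4.33
```

Case A's moment stays the same after tipping either way, so it is sound. I set it back.

Request:
servo_tool(
  plan=[
    [[1,0,-0.06,-0.6,0,0,0],[1,0,0,-0.8,0,0,0],[1,0,0,-0.7,0,0,0],[1,0,0,-0.2,0,0,0],[1,0,0,0,0,0,0]],
  ],
)

```text
t: 14.78
ee_pos: [450.2, -99.1, 97.5]
orientation: [-0.319, 3.124, 0.004]
ft_force: [-0.3, 0.7, -3.5]
width: 55.6
grasp_force: 30.0
```

Request:
servo_tool(
  plan=[
    [[1,0,0,-0.1,0,0,0],[1,0,0,0,0,0,0],[1,0,0,0,0,0,0]],
  ],
)

```text
t: 15.03
ee_pos: [452.2, -99.6, 96.4]
orientation: [-0.318, 3.117, 0.0]
ft_force: [-0.4, 0.2, -4.1]
width: 56.0
grasp_force: 30.0
```

Request:
servo_tool(
  plan=[
    [[1,0,0,-0.08,0,0,0],[1,0,0,0,0,0,0],[1,0,0,0,0,0,0]],
  ],
)

```text
t: 15.28
ee_pos: [451.7, -99.5, 92.5]
orientation: [-0.318, 3.118, 0.001]
ft_force: [-0.1, -0.6, -3.8]
width: 55.8
grasp_force: 30.0
```

Request:
servo_tool(
  plan=[
    [[1,0,0,-0.05,0,0,0],[1,0,0,0,0,0,0],[1,0,0,0,0,0,0]],
  ],
)

```text
t: 15.53
ee_pos: [451.9, -99.5, 90.6]
orientation: [-0.318, 3.118, 0.001]
ft_force: [-0.7, 0.9, 5.9]
width: 56.0
grasp_force: 30.0
```

Request:
servo_tool(
  plan=[
    [[0,0,0,0,0,0,0],[-1,0,0,0,0,0,0],[-1,0,0,0,0,0,0],[-1,0,0,0,0,0,0],[-1,0,0,0,0,0,0]],
  ],
)

```text
t: 15.95
ee_pos: [451.5, -99.5, 90.1]
orientation: [-0.318, 3.119, 0.001]
ft_force: [-0.4, 0.8, -0.1]
width: 78.9
grasp_force: 0.0
```

Request:
servo_tool(
  plan=[
    [[-1,0,0,0.3,0,0,0],[-1,0,0,0.8,0,0,0],[-1,0,0,0.9,0,0,0],[-1,0.1,-0.8,0.5,0,0,-0.95],[-1,0.1,-0.8,0,0,0,-0.95]],
  ],
)

```text
t: 16.37
ee_pos: [461.4, -163.9, 194.1]
orientation: [-0.058, 3.129, -0.003]
ft_force: [1.0, 0.0, 0.4]
width: 87.9
grasp_force: 0.0
```

Request:
servo_tool(
  plan=[
    [[-1,0.1,-0.8,0,0,0,-0.95],[-1,0.05,-0.68,0,0,0,0],[-1,0,0,0,0,0,0],[-1,0,0,0,0,0,0]],
  ],
)

```text
t: 16.7
ee_pos: [465.2, -223.6, 189.9]
orientation: [0.075, 3.134, 0.0]
ft_force: [0.4, 0.1, -0.4]
width: 87.6
grasp_force: 0.0
```

```bash
python3 -c "from h import *;st()"
```

```text
pos [ 465.2 -223.6  189.9] yaw -2.7 F [ 0.42  0.09 -0.43] M [0.044 0.019 0.107] My_tool 0.021 w 87.6
```

Request:
servo_tool(
  plan=[
    [[-1,0,0,-0.8,0,0,0],[-1,0,0,-0.9,0,0,0],[-1,0,0,-0.78,0,0,0],[-1,0,0,0,0,0,0],[1,0,0,0,0,0,0]],
  ],
)

```text
t: 17.12
ee_pos: [464.2, -221.0, 89.7]
orientation: [0.069, 3.139, 0.004]
ft_force: [-0.8, 0.4, -0.0]
width: 84.0
grasp_force: 0.0
```

Request:
servo_tool(
  plan=[
    [[1,0,0,0,0,0,0],[1,0,0,0,0,0,0],[1,0,0,0,0,0,0],[1,0,0,0,0,0,0],[1,0,0,0,0,0,0]],
  ],
)

```text
t: 17.53
ee_pos: [466.3, -223.1, 92.4]
orientation: [0.071, 3.132, -0.002]
ft_force: [-1.4, 0.5, 8.7]
width: 56.1
grasp_force: 30.0
```

Request:
servo_tool(
  plan=[
    [[1,0,0,0.1,0,0,0],[1,0,0,0.1,0,0,0],[1,0,0,0,0,0,0],[1,0,0,0,0,0,0]],
  ],
)

```text
t: 17.87
ee_pos: [465.4, -222.6, 99.1]
orientation: [0.071, 3.134, -0.0]
ft_force: [-0.3, -0.2, -4.3]
width: 55.9
grasp_force: 30.0
```

```bash
python3 -c "from h import *;avg(3)"
```

```text
pos [ 465.2 -222.5   98.7] yaw -2.6 F [-0.13  0.12 -3.38] M [-0.068  0.066  0.007] My_tool 0.062 w 56.0
My 0.002 +- 0.015 Fz -3.99
```

Request:
servo_tool(
  plan=[
    [[1,0,0,0.3,0,0,0],[1,0,0,0.7,0,0,0],[1,0,0,0.8,0,0,0],[1,0,0,0.5,0,0,0],[1,0,0,0,0,0,0]],
  ],
)

```text
t: 18.43
ee_pos: [467.4, -223.6, 195.2]
orientation: [0.071, 3.128, -0.005]
ft_force: [1.6, 0.0, -3.4]
width: 55.7
grasp_force: 30.0
```

Request:
servo_tool(
  plan=[
    [[1,0,0,0,0.05,0.98,0],[1,0,0,0,0.05,0.98,0],[1,0,0,0,0.05,0.98,0],[1,0,0,0,0.05,0.98,0],[1,0,0,0,0,0,0]],
  ],
)

```text
t: 18.85
ee_pos: [466.4, -222.5, 189.5]
orientation: [-0.062, -2.802, -0.014]
ft_force: [-0.7, 0.5, -4.6]
width: 55.8
grasp_force: 30.0
```

Request:
servo_tool(
  plan=[
    [[1,0,0,0,0,0,0],[1,0,0,0,0,0,0],[1,0,0,0,0,0,0]],
  ],
)

```text
t: 19.1
ee_pos: [464.7, -222.4, 190.5]
orientation: [-0.064, -2.806, -0.015]
ft_force: [-0.1, 0.2, -4.0]
width: 56.1
grasp_force: 30.0
```

Request:
servo_tool(
  plan=[
    [[1,0,0,0,-0.05,-0.98,0],[1,0,0,0,-0.05,-0.98,0],[1,0,0,0,-0.05,-0.98,0],[1,0,0,0,-0.05,-0.98,0],[1,0,0,0,0,0,0]],
  ],
)

```text
t: 19.52
ee_pos: [463.1, -222.2, 191.2]
orientation: [0.073, 3.132, 0.001]
ft_force: [-1.3, -0.0, -4.2]
width: 55.8
grasp_force: 30.0
```

Request:
servo_tool(
  plan=[
    [[1,0,0,0,0,0,0],[1,0,0,0,0,0,0],[1,0,0,0,0,0,0]],
  ],
)

```text
t: 19.77
ee_pos: [465.9, -222.8, 191.0]
orientation: [0.071, 3.135, -0.0]
ft_force: [-1.0, 0.0, -4.3]
width: 56.4
grasp_force: 30.0
```

```bash
python3 -c "from h import *;avg(8)"
```

```text
pos [ 465.5 -222.6  190.7] yaw -2.6 F [ 0.35  0.53 -5.26] M [0.021 0.001 0.005] My_tool 0.001 w 55.7
My 0.021 +- 0.014 Fz -4.03
```

Request:
servo_tool(
  plan=[
    [[1,0,0,0,-0.05,-0.98,0],[1,0,0,0,-0.05,-0.98,0],[1,0,0,0,-0.05,-0.98,0],[1,0,0,0,-0.05,-0.98,0],[1,0,0,0,0,0,0]],
  ],
)

```text
t: 20.58
ee_pos: [463.5, -221.8, 190.1]
orientation: [0.065, 2.792, -0.011]
ft_force: [-1.3, 0.7, -4.6]
width: 55.9
grasp_force: 30.0
```

Request:
servo_tool(
  plan=[
    [[1,0,0,0,0,0,0],[1,0,0,0,0,0,0],[1,0,0,0,0,0,0]],
  ],
)

```text
t: 20.83
ee_pos: [466.2, -222.9, 191.1]
orientation: [0.062, 2.793, -0.014]
ft_force: [0.4, 0.2, -4.6]
width: 55.5
grasp_force: 30.0
```

Request:
servo_tool(
  plan=[
    [[1,0,0,0,0.05,0.98,0],[1,0,0,0,0.05,0.98,0],[1,0,0,0,0.05,0.98,0],[1,0,0,0,0.05,0.98,0],[1,0,0,0,0,0,0]],
  ],
)

```text
t: 21.25
ee_pos: [468.1, -223.5, 191.5]
orientation: [0.07, 3.136, -0.005]
ft_force: [0.6, -1.0, -4.2]
width: 55.9
grasp_force: 30.0
```

Request:
servo_tool(
  plan=[
    [[1,0,0,0,0,0,0],[1,0,0,0,0,0,0],[1,0,0,0,0,0,0]],
  ],
)

```text
t: 21.5
ee_pos: [464.9, -222.4, 190.6]
orientation: [0.071, 3.134, 0.001]
ft_force: [0.5, 1.1, -3.3]
width: 55.7
grasp_force: 30.0
```

```bash
python3 -c "from h import *;avg(8)"
```

```text
pos [ 465.4 -222.7  190.9] yaw -2.6 F [ 1.27 -0.57 -4.67] M [0.02  0.027 0.033] My_tool 0.028 w 55.8
My 0.021 +- 0.009 Fz -3.88
```

Case B shows no moment change, so it is sound too. I set it back and go on to case C.

Request:
servo_tool(
  plan=[
    [[1,0,0,-0.6,0,0,0],[1,0,0,-0.8,0,0,0],[1,0,0,-0.6,0,0,0],[1,0,0,-0.3,0,0,0],[1,0,0,-0.1,0,0,0]],
  ],
)

```text
t: 22.32
ee_pos: [464.5, -222.1, 93.0]
orientation: [0.071, 3.138, 0.003]
ft_force: [-0.3, 1.0, -3.3]
width: 55.9
grasp_force: 30.0
```

Request:
servo_tool(
  plan=[
    [[1,0,0,0,0,0,0],[1,0,0,0,0,0,0],[1,0,0,0,0,0,0]],
  ],
)

```text
t: 22.57
ee_pos: [466.3, -223.0, 96.1]
orientation: [0.071, 3.132, -0.001]
ft_force: [0.3, -0.4, -4.2]
width: 55.8
grasp_force: 30.0
```

Request:
servo_tool(
  plan=[
    [[1,0,0,-0.08,0,0,0],[1,0,0,0,0,0,0],[1,0,0,0,0,0,0]],
  ],
)

```text
t: 22.82
ee_pos: [466.2, -223.0, 92.5]
orientation: [0.071, 3.132, -0.001]
ft_force: [1.2, -0.2, 0.3]
width: 55.7
grasp_force: 30.0
```

Request:
servo_tool(
  plan=[
    [[1,0,0,-0.04,0,0,0],[1,0,0,0,0,0,0],[1,0,0,0,0,0,0]],
  ],
)

```text
t: 23.07
ee_pos: [466.3, -223.0, 92.2]
orientation: [0.072, 3.132, -0.001]
ft_force: [-2.9, 0.5, 20.0]
width: 55.9
grasp_force: 30.0
```

Request:
servo_tool(
  plan=[
    [[0,0,0,0,0,0,0],[-1,0,0,0,0,0,0],[-1,0,0,0,0,0,0],[-1,0,0,0,0,0,0],[-1,0,0,0,0,0,0]],
  ],
)

```text
t: 23.48
ee_pos: [465.5, -222.6, 90.1]
orientation: [0.071, 3.135, 0.0]
ft_force: [0.2, 0.6, -0.0]
width: 79.1
grasp_force: 0.0
```

Request:
servo_tool(
  plan=[
    [[-1,0,0,0.3,0,0,0],[-1,0,0,0.8,0,0,0],[-1,0,0,0.9,0,0,0],[-1,0.2,-0.7,0.5,0,0,0.1],[-1,0.25,-0.8,0,0,0,0]],
  ],
)

```text
t: 23.9
ee_pos: [485.0, -282.9, 195.3]
orientation: [0.053, 3.13, -0.004]
ft_force: [1.4, -0.3, 0.6]
width: 88.1
grasp_force: 0.0
```

Request:
servo_tool(
  plan=[
    [[-1,0.25,-0.8,0,0,0,0],[-1,0.25,-0.8,0,0,0,0],[-1,0.08,-0.3,0,0,0,0],[-1,0,0,0,0,0,0],[-1,0,0,0,0,0,0]],
  ],
)

```text
t: 24.32
ee_pos: [506.0, -358.2, 189.9]
orientation: [0.059, 3.136, 0.002]
ft_force: [-0.7, 0.3, 0.2]
width: 87.7
grasp_force: 0.0
```

```bash
python3 -c "from h import *;st()"
```

```text
pos [ 506.  -358.2  189.9] yaw -2.2 F [-0.66  0.3   0.21] M [0.016 0.037 0.021] My_tool 0.038 w 87.7
```

Request:
servo_tool(
  plan=[
    [[-1,0,0,-0.8,0,0,0],[-1,0,0,-0.9,0,0,0],[-1,0,0,-0.78,0,0,0],[-1,0,0,0,0,0,0],[1,0,0,0,0,0,0]],
  ],
)

```text
t: 24.73
ee_pos: [505.3, -356.4, 89.7]
orientation: [0.056, 3.139, 0.005]
ft_force: [0.0, -0.2, -0.6]
width: 84.1
grasp_force: 0.0
```

Request:
servo_tool(
  plan=[
    [[1,0,0,0,0,0,0],[1,0,0,0,0,0,0],[1,0,0,0,0,0,0],[1,0,0,0,0,0,0],[1,0,0,0,0,0,0]],
  ],
)

```text
t: 25.15
ee_pos: [507.6, -359.7, 92.9]
orientation: [0.057, 3.132, -0.004]
ft_force: [-0.3, -1.0, 8.0]
width: 55.8
grasp_force: 30.0
```

Request:
servo_tool(
  plan=[
    [[1,0,0,0.1,0,0,0],[1,0,0,0.1,0,0,0],[1,0,0,0,0,0,0],[1,0,0,0,0,0,0]],
  ],
)

```text
t: 25.48
ee_pos: [506.4, -358.3, 98.8]
orientation: [0.057, 3.135, 0.001]
ft_force: [-0.6, -0.3, -4.6]
width: 55.9
grasp_force: 30.0
```

```bash
python3 -c "from h import *;avg(6)"
```

```text
pos [ 506.5 -358.5   98.6] yaw -2.1 F [ 0.56  0.01 -5.84] M [ 0.014  0.058 -0.026] My_tool 0.059 w 55.8
My 0.059 +- 0.01 Fz -5.38
```

Request:
servo_tool(
  plan=[
    [[1,0,0,0.3,0,0,0],[1,0,0,0.7,0,0,0],[1,0,0,0.8,0,0,0],[1,0,0,0.5,0,0,0],[1,0,0,0,0,0,0]],
  ],
)

```text
t: 26.2
ee_pos: [508.8, -360.2, 196.3]
orientation: [0.057, 3.128, -0.008]
ft_force: [1.0, -1.5, -4.9]
width: 56.0
grasp_force: 30.0
```

Request:
servo_tool(
  plan=[
    [[1,0,0,0,0.04,0.98,0],[1,0,0,0,0.04,0.98,0],[1,0,0,0,0.04,0.98,0],[1,0,0,0,0.04,0.98,0],[1,0,0,0,0,0,0]],
  ],
)

```text
t: 26.62
ee_pos: [507.5, -358.1, 189.2]
orientation: [-0.05, -2.802, -0.012]
ft_force: [-0.2, -0.7, -5.3]
width: 56.1
grasp_force: 30.0
```

Request:
servo_tool(
  plan=[
    [[1,0,0,0,0,0,0],[1,0,0,0,0,0,0],[1,0,0,0,0,0,0],[1,0,0,0,0,0,0]],
  ],
)

```text
t: 26.95
ee_pos: [506.1, -358.7, 191.0]
orientation: [-0.052, -2.806, -0.012]
ft_force: [-0.4, 0.3, -5.6]
width: 55.3
grasp_force: 30.0
```

Request:
servo_tool(
  plan=[
    [[1,0,0,0,-0.04,-0.98,0],[1,0,0,0,-0.04,-0.98,0],[1,0,0,0,-0.04,-0.98,0],[1,0,0,0,-0.04,-0.98,0],[1,0,0,0,0,0,0]],
  ],
)

```text
t: 27.37
ee_pos: [504.6, -358.5, 191.4]
orientation: [0.06, 3.133, 0.001]
ft_force: [-1.4, 0.0, -6.0]
width: 56.4
grasp_force: 30.0
```

Request:
servo_tool(
  plan=[
    [[1,0,0,0,0,0,0],[1,0,0,0,0,0,0],[1,0,0,0,0,0,0]],
  ],
)

```text
t: 27.62
ee_pos: [507.1, -358.7, 190.9]
orientation: [0.057, 3.136, 0.0]
ft_force: [-0.6, 0.1, -5.6]
width: 55.8
grasp_force: 30.0
```

```bash
python3 -c "from h import *;avg(6)"
```

```text
pos [ 506.8 -358.5  190.6] yaw -2.1 F [ 0.08 -0.32 -6.15] M [ 0.023  0.111 -0.018] My_tool 0.112 w 56.0
My 0.12 +- 0.012 Fz -4.9
```

Request:
servo_tool(
  plan=[
    [[1,0,0,0,-0.04,-0.98,0],[1,0,0,0,-0.04,-0.98,0],[1,0,0,0,-0.04,-0.98,0],[1,0,0,0,-0.04,-0.98,0],[1,0,0,0,0,0,0]],
  ],
)

```text
t: 28.33
ee_pos: [509.7, -355.5, 193.2]
orientation: [0.07, 2.801, -0.015]
ft_force: [-0.5, 0.0, -5.8]
width: 55.9
grasp_force: 30.0
```

Request:
servo_tool(
  plan=[
    [[1,0,0,0,0,0,0],[1,0,0,0,0,0,0],[1,0,0,0,0,0,0],[1,0,0,0,0,0,0]],
  ],
)

```text
t: 28.67
ee_pos: [511.4, -356.2, 193.7]
orientation: [0.056, 2.803, -0.019]
ft_force: [-12.8, -1.6, -8.7]
width: 56.2
grasp_force: 30.0
```

Request:
servo_tool(
  plan=[
    [[1,0,0,0,0.04,0.98,0],[1,0,0,0,0.04,0.98,0],[1,0,0,0,0.04,0.98,0],[1,0,0,0,0.04,0.98,0],[1,0,0,0,0,0,0]],
  ],
)

```text
t: 29.08
ee_pos: [513.0, -356.5, 194.1]
orientation: [-0.061, -3.136, 0.012]
ft_force: [0.8, -0.1, -6.0]
width: 55.9
grasp_force: 30.0
```

Request:
servo_tool(
  plan=[
    [[1,0,0,0,0,0,0],[1,0,0,0,0,0,0],[1,0,0,0,0,0,0]],
  ],
)

```text
t: 29.33
ee_pos: [510.3, -355.9, 193.3]
orientation: [-0.065, -3.138, 0.008]
ft_force: [0.2, 0.8, -4.4]
width: 55.6
grasp_force: 30.0
```

```bash
python3 -c "from h import *;avg(6)"
```

```text
pos [ 510.7 -356.2  193.7] yaw -2.4 F [-0.16  0.76 -5.55] M [ 0.025 -0.03   0.005] My_tool -0.029 w 55.9
My -0.057 +- 0.015 Fz -5.32
```

Case C rattles: the moment swings from 0.12 to -0.057 N·m, with a 13 N knock. I carry it level to the window.

Request:
servo_tool(
  plan=[
    [[1,-0.1,0.4,0,0,0,0.12],[1,-0.15,0.7,0,0,0,0.12],[1,-0.15,0.9,0,0,0,0.12],[1,-0.15,0.9,0,0,0,0.12],[1,-0.15,0.9,0,0,0,0.12]],
  ],
)

```text
t: 30.05
ee_pos: [482.3, -202.9, 193.7]
orientation: [0.016, -3.138, 0.01]
ft_force: [-0.1, 0.4, -5.1]
width: 55.9
grasp_force: 30.0
```

Request:
servo_tool(
  plan=[
    [[1,-0.1,0.9,0,0,0,0.12],[1,-0.1,0.9,0,0,0,0.12],[1,-0.1,0.9,0,0,0,0.12],[1,-0.1,0.9,0,0,0,0.12],[1,-0.1,0.9,0,0,0,0.12]],
  ],
)

```text
t: 30.47
ee_pos: [462.7, -22.6, 194.0]
orientation: [0.099, -3.138, 0.01]
ft_force: [0.3, 0.1, -5.1]
width: 56.0
grasp_force: 30.0
```

Request:
servo_tool(
  plan=[
    [[1,0,0.9,0,0,0,0.12],[1,0,0.9,0,0,0,0.12],[1,0,0.7,0,0,0,0.12],[1,0,0.4,-0.1,0,0,0.08],[1,0,0.1,-0.05,0,0,0]],
  ],
)

```text
t: 30.88
ee_pos: [463.2, 98.4, 187.9]
orientation: [0.164, -3.136, 0.009]
ft_force: [0.0, -0.6, -6.2]
width: 55.9
grasp_force: 30.0
```

Request:
servo_tool(
  plan=[
    [[1,0,0,0,0,0,0],[1,0,0,0,0,0,0],[1,0,0,0,0,0,0],[1,0,0,0,0,0,0]],
  ],
)

```text
t: 31.22
ee_pos: [463.0, 94.9, 187.8]
orientation: [0.157, -3.134, 0.01]
ft_force: [0.3, -0.1, -5.7]
width: 56.0
grasp_force: 30.0
```

```bash
python3 -c "from h import *;st()"
```

```text
pos [463.   94.9 187.8] yaw 5.7 F [ 0.33 -0.13 -5.69] M [ 0.053  0.023 -0.01 ] My_tool 0.018 w 56.0
```

```bash
python3 - <<'E'
from h import *
s=snap("side","s9"); t=snap("top","t9")
o=np.zeros((600,800,3),np.uint8)
o[:400,:]=cv2.resize(s[150:310,240:560][:, :320],(800,400),interpolation=cv2.INTER_CUBIC)
o[400:,:500]=cv2.resize(t[170:290,160:460],(500,200),interpolation=cv2.INTER_AREA)
cv2.imwrite("pics/c9.png",np.clip(o[:,:,::-1]*1.5,0,255).astype(np.uint8))
E
```

```text
(no output)
```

View pics/c9.png

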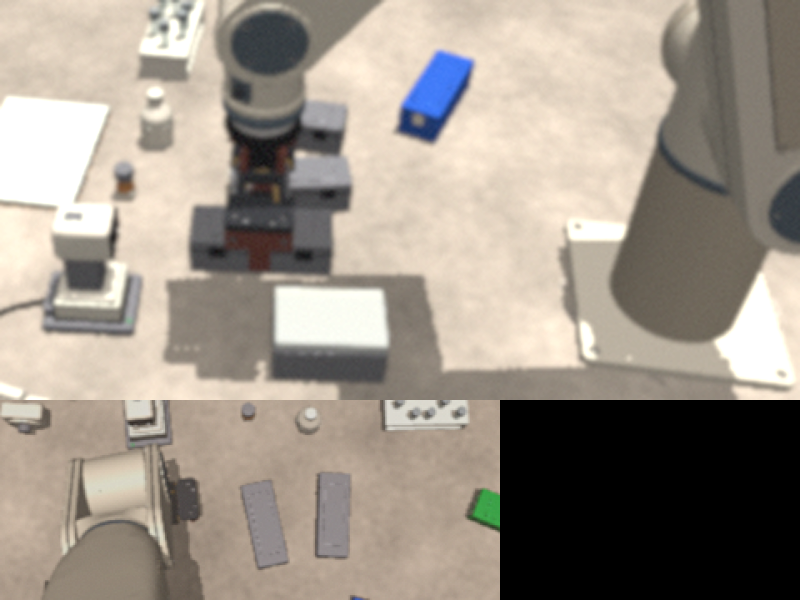

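The side view shows case C held in front of the window (bottom edge from (192,266) to (330,271)). The scanner is home, and both sound cases lie flat in their places. I check the edge against the level prediction.

```bash
python3 - <<'E'
from h import *
a=np.radians(5.7)
for q in((75,28,96),(-75,28,96),(75,28,144),(-75,28,144)):
    X=[463+q[0]*np.cos(a)-q[1]*np.sin(a),95+q[0]*np.sin(a)+q[1]*np.cos(a),q[2]]
    print(q,((proj("side",X)-[240,150])*2.5).round(1))
print(tri((0,0),(0,0))[1]>0)
E
```

```text
(75, 28, 96) [186.1 269.7]
(-75, 28, 96) [327.8 276.7]
(75, 28, 144) [185. 238.]
(-75, 28, 144) [330.7 244.9]
True
```

```bash
python3 -c "from h import *;st();print(close_job())"
```

```text
pos [463.1  95.1 187.7] yaw 5.7 F [ 0.05  0.19 -5.97] M [ 0.002 -0.045 -0.006] My_tool -0.045 w 56.0
the job is handed in; nothing more can be done
None
```

The job is handed in, with no verdict returned: the scanner is home on its base, the two sound cases I lifted are back in their places, and the rattling case (the one farthest to the robot's right) is held level, its label about 8 cm in front of the window.

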